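# Slide the side plate out over the end of the riser shelf

## Robot

A 7-joint arm with a two-finger parallel gripper is mounted at the origin on the work surface. World frame = base frame: x ahead of the robot, y to its left, z up, the work surface at z = 0. Lengths are in m, angles in rad, forces in N, time in s.
With the tool pointing down it reaches from about 0.4 to 0.9 m from the base axis. Payload 5.5 kg.
Tool frame: the origin (TCP) lies at the very end of the fingers, on their centre line; the grasp point (between the pads) lies hold_point_z behind it (hold_point_z is the distance from the TCP to the grasp point, in m); y points along the fingers, x is the direction in which the jaws open and shut, and the axes are right-handed (so a half turn about y gives the same grasp; the last joint's range is limited). The gripper opens to 85 mm and grips with 20 to 120 N. Pads are 22 mm wide; open, the fingers measure 114 mm over their backs; the gripper's body (76 mm by 85 mm) begins 54 mm behind the grasp point. The pads swing forward as they close: fully open they stand 13 mm farther back than shut.
Start: joints at [1.453, 0.501, -0.427, 1.55, 0.221, 1.138, -0.21], TCP at [0.242, -0.603, 0.231] pointing down, gripper open.
Joint ranges: [-2.88, 2.88], [-0.31, 2.03], [-1.54, 1.56], [0.2, 2.42], [-1.41, 4.55], [0.19, 2.02], [-2.57, 2.57]. Speed limits (rad/s): [2.57, 2.57, 3.14, 3.14, 3.14, 3.14, 3.14].

## Interface

Orientations are given as a unit quaternion [x, y, z, w].
In Python, from workcell import observe, read_camera, sign_off, hold_point_z gives the robot as it stands. The module is installed in compiled form; this text tells all that it offers.
- The arm moves only by the shell command python3 -m jog 'ROWS' [FORCE]. ROWS is JSON, one flat list of numbers, 5 for each row, row after row: the shift along the world's x, y, z in units of 250 mm (1.0 is 250 mm), then the turn about the world's z in units of 30 degrees (1.0 is 30 degrees), then the closure, from 0 (fully open) to 1 (shut). In form: [tx, ty, tz, turn, hand, tx, ty, tz, turn, hand, ...]. A call has 1 to 5 rows; each row is the pose to reach, as a shift and turn from the pose commanded when the call began; what a row does not reach only later rows make up. A row lasts 1/10 s, in which the tool goes at most 50 mm and 8.59 degrees, less where a joint would pass 70% of its speed; a pose out of reach is approached as far as the arm can. A call with a number of a shift or a turn outside -1 to 1 is refused whole. A call with a gripper value outside its range is refused whole. The fingers move at their own pace and stop on an object; FORCE is the grip in N (left out, the last holds). Time passes only in rows, so rows that repeat a pose let the fingers close. It gives the time, the measured TCP pose, the force and the opening at its end, in the units of the state.
- observe(): the state, without advancing time (a new reading comes with each control period).
- read_camera(name): name is "side" or "top" or "wrist"; returns a dict with "color" (420x560x3 uint8, blue, green, red), "fx", "fy", "cx", "cy" (pixels), "pose" (4x4, takes a point from camera to world coordinates). Camera axes: x right, y down, z forward; pixel columns grow to the right and rows downward; lengths in m; the calibration is good to about 2 mm. The wrist camera is an equidistant fisheye: a pixel r from the principal point sees the ray r / f radians off the axis. A picture is of the moment at which its call begins. There is no depth.
- sign_off(): hands the job in, once; it reports no verdict.
The state is a dict: "clock": time; "qpos": joint angles; "joint_vel": joint speeds; "effort": joint torques, N m; "ee_pos": TCP position; "orientation": TCP orientation; "ft_force": force on the tool from outside, world axes, zero at the start; "ft_torque": the same for the moment, N m; "grip_width": finger opening in m.
Only numpy, scipy, OpenCV 4.12 (cv2) and the standard library are available. Lean on these libraries where they do the work, as an engineer would, in place of code of your own. Each camera call takes 0.05 s, during which the arm holds its last target. There are 200 camera calls.

## Task

Two sheet-metal blanks lie flat on the wooden riser shelf, one near each end: with the fingertips, push the one with the clipped corners and the round hole straight along the shelf, out over the end it lies nearest to, until about a third of its length sticks out past that end so that a person can get hold of its edge. Leave it lying flat and square with the shelf, not hanging over the shelf's long edges; only push it, never pick it up or let it tip. Leave the other blank, the motor and everything else where they are.

Things in the scene. Friction and masses are not known exactly. Their poses are not given: they have to be found in the camera images.
- ledge: wooden riser shelf fixed on the table: a level board 500 mm long (its own y axis), 130 mm deep (its own x axis), 16 mm thick, its top 70 mm above the table, on two legs set 72 mm in from the ends; no raised edges. Origin: centre of its footprint at table height, so the board's ends are at y = +250 and -250 mm and its top at z = 70 mm in its frame
- left_end (a point): middle of the shelf's end edge on its +y side, on the top face
- right_end (a point): middle of the shelf's end edge on its -y side, on the top face
- side_plate: the plate to push: flat aluminium blank, 110 mm long (own y, roughly along the shelf), 90 wide (own x), 6 thick, corners clipped 18 mm at 45 degrees (straight part of each end 54 mm), 30 mm round hole in the middle; 0.1 to 0.2 kg. Origin: centre of its underside. Flat on the shelf near either end, 35 to 60 mm short of it, turned up to 5 degrees. Shelf is free for 45 mm or more between its inner end and the motor
- plain_blank: the other blank, to be left alone: plain rectangle 90 (own x) x 110 (own y) x 6 mm, aluminium, no hole, flat on the shelf near the other end. Origin: centre of its underside
- gearmotor: small geared motor lying across the middle of the shelf between the two blanks: grey box with a steel motor can, 67 mm along its own x (across the shelf), 22 mm wide, 27 mm high with the shaft. Origin: centre of the underside, about 2 mm from the middle of its length
- wheel: black tyred robot wheel lying flat on the table beyond the shelf, 66 mm across, 26 mm high. Origin: centre of its underside
- jar: clear jar with a white cap on the table beyond the shelf, 60 mm across, 85 mm high. Origin: centre of its underside
- servo: black servo motor standing on the table beyond the shelf, 54 x 20 x 45 mm high. Origin: centre of its underside
- screwdriver: screwdriver lying on the table off the right-hand end of the shelf, its length roughly along the world x. Origin on its underside
- bracket: small L-shaped aluminium angle bracket, 40 x 50 mm foot, 40 mm high, on the table between the robot and the shelf. Origin: centre of its foot's underside
Not all that is in view belongs to the job. What is shaped like the side_plate but pink is not meant.

How it is judged:
On the way:
1. the plate's leading end has come out past the end of the shelf, the plate still flat on it ((y of side_plate in the frame of ledge between 0.203 and 0.25 m or y of side_plate in the frame of ledge between -0.25 and -0.203 m) and z of side_plate in the frame of ledge between 0.066 and 0.075 m and angle between side_plate's own z axis and vertical below 0.06 rad), for 0.1 s.
At the end, for the whole second after the job is handed in: The clipped-corner plate rests flat on the shelf, 25 to 49 mm of its 110 mm length past the shelf end it started nearest to, parallel to the shelf within 9 degrees, its centre line within 25 mm of the shelf's; nothing else moved by more than 12 mm ((y of side_plate in the frame of ledge between 0.22 and 0.244 m or y of side_plate in the frame of ledge between -0.244 and -0.22 m) and x of side_plate in the frame of ledge between -0.025 and 0.025 m and angle between the y axis of side_plate and the y axis of ledge, either way round below 0.16 rad and angle between side_plate's own z axis and vertical below 0.04 rad and z of side_plate in the frame of ledge between 0.067 and 0.073 m and contact force between side_plate and ledge above 0.3 N and linear speed of side_plate below 0.01 m/s and not (distance of plain_blank from where it was at the start of the episode above 0.012 m) and not (distance of gearmotor from where it was at the start of the episode above 0.012 m) and not (distance of wheel from where it was at the start of the episode above 0.012 m) and not (distance of jar from where it was at the start of the episode above 0.012 m) and not (distance of screwdriver from where it was at the start of the episode above 0.012 m) and not (distance of servo from where it was at the start of the episode above 0.012 m) and not (distance of bracket from where it was at the start of the episode above 0.012 m)); the robot touches nothing.
It fails at once if the plate is lifted more than 10 mm off the shelf (z of side_plate in the frame of ledge above 0.08 m).
It fails at once if the plate tips up or falls (angle between side_plate's own z axis and vertical above 0.2 rad or z of side_plate in the frame of ledge below 0.055 m).
It fails at once if the plain blank or the motor is moved by more than 15 mm (distance of any of plain_blank, gearmotor from where it was at the start of the episode above 0.015 m).
It fails at once if something on the table is moved by more than 15 mm (distance of any of wheel, jar, screwdriver, servo, bracket from where it was at the start of the episode above 0.015 m).
It also fails if it takes over 35 s, if anything falls off the work surface, if the arm or the gripper's body presses on something with over 40 N, if the wrist force passes 120 N, or if a joint passes its speed limit or range.

## Working session

There is one attempt and no reset: what is moved stays moved. The work goes in short steps, Python scripts to look and compute and a shell command to move; the robot and the scene stay as the last step left them, time stands still between calls to the robot, and variables do not carry over. Pictures are saved under pics/ and viewed, about 8 in all and at most 12, crops included, and the job is handed in when it is done.

```bash
mkdir -p pics; python3 - <<'E'
from workcell import observe, read_camera, hold_point_z
import cv2,numpy as np
print(hold_point_z, {k:np.round(v,3) for k,v in observe().items() if k in('clock','ee_pos','orientation','grip_width','ft_force')})
for n in('top','side'):
    c=read_camera(n); cv2.imwrite(f'pics/{n}0.png',c['color']); print(n,c['fx'],c['fy'],c['cx'],c['cy']);print(np.round(c['pose'],4).tolist())
E
```

```text
0.0187 {'clock': np.float64(0.0), 'ee_pos': array([ 0.241, -0.603,  0.23 ]), 'orientation': array([-0.585,  0.397, -0.396,  0.586]), 'ft_force': array([ 0.851, -0.677, -0.185]), 'grip_width': np.float64(0.085)}
top 431.7816706662084 431.7816706662084 288.1034651020264 198.85852361148727
[[-0.0107, -0.9976, 0.0688, 0.4765], [-0.9999, 0.0105, -0.0037, -0.0722], [0.003, -0.0689, -0.9976, 1.1086], [0.0, 0.0, 0.0, 1.0]]
side 387.81632100549285 387.81632100549285 283.83548215561797 204.05090129058135
[[-0.9982, -0.02, 0.0562, 0.507], [-0.0561, 0.6356, -0.77, 0.6172], [-0.0204, -0.7717, -0.6356, 0.6453], [0.0, 0.0, 0.0, 1.0]]
```

View pics/top0.png

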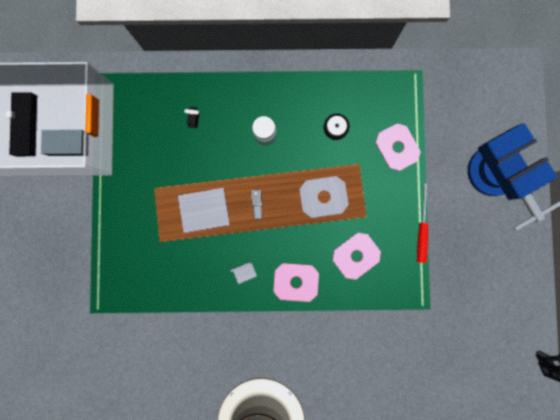

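View pics/side0.png

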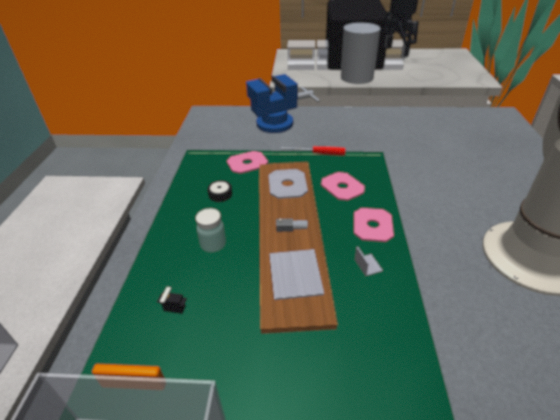

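The top view shows the shelf running from (155,215) to (365,190). The clipped plate with the hole is near the right (-y) end at (324,197), the plain blank is at (203,210) and the motor at (257,204). The side view agrees. Next I'll measure them by segmentation.

```bash
cat > h.py <<'E'
import cv2,numpy as np
from workcell import *
def world(c,uv,z):
    uv=np.atleast_2d(uv).astype(float);P=c['pose']
    d=np.c_[(uv[:,0]-c['cx'])/c['fx'],(uv[:,1]-c['cy'])/c['fy'],np.ones(len(uv))]@P[:3,:3].T
    return (P[:3,3]+d*((z-P[2,3])/d[:,2])[:,None])[:,:2]
def big(m,near=None):
    cs,_=cv2.findContours(m.astype(np.uint8),cv2.RETR_EXTERNAL,cv2.CHAIN_APPROX_NONE)
    cs=[k for k in cs if near is None or cv2.pointPolygonTest(k,near,False)>=0]
    return max(cs,key=cv2.contourArea)[:,0]
def rect(p):
    (c,s,a)=cv2.minAreaRect((p*1000).astype(np.float32)); return np.array(c),s,a
def measure(c,verbose=True):
    """ledge centre, axes, plate centre in ledge frame from top picture"""
    im=c['color'];hsv=cv2.cvtColor(im,cv2.COLOR_BGR2HSV)
    roi=np.zeros(im.shape[:2],bool);roi[150:250,140:385]=1
    grey=(hsv[...,1]<70)&(hsv[...,2]>110)&roi
    wood=(hsv[...,0]<22)&(hsv[...,1]>80)&(hsv[...,2]>50)&roi
    out={}
    k=big(cv2.morphologyEx(((wood|grey)).astype(np.uint8),cv2.MORPH_OPEN,np.ones((3,3))))
    out['ledge']=rect(world(c,k,.07))
    n,l,s,ce=cv2.connectedComponentsWithStats(grey.astype(np.uint8))
    for i in range(1,n):
        if s[i,4]>60:
            k=big(l==i);out[f'grey{i}']=rect(world(c,k,.076))
    return out
E
python3 - <<'E'
from h import *
c=read_camera('top')
for k,v in measure(c).items(): print(k,np.round(v[0]),np.round(v[1]),round(v[2],1))
x=cv2.resize(c['color'][155:250,145:375],None,fx=3.4,fy=3.4,interpolation=cv2.INTER_CUBIC);cv2.imwrite('pics/crop1.png',x)
from scipy.spatial.transform import Rotation as R
print(R.from_quat(observe()['orientation']).as_matrix().round(3))
E
```

```text
ledge [541.  -8.] [130. 499.] 6.2
grey2 [ 553. -161.] [ 92. 112.] 8.0
grey3 [524. 127.] [ 92. 112.] 9.2
grey4 [537.  -1.] [69. 23.] 6.7
grey5 [ 447. -238.] [107.  40.] 89.4
[[ 0.372 -0.001  0.928]
 [-0.928  0.001  0.372]
 [-0.002 -1.     0.   ]]
```

View pics/crop1.png

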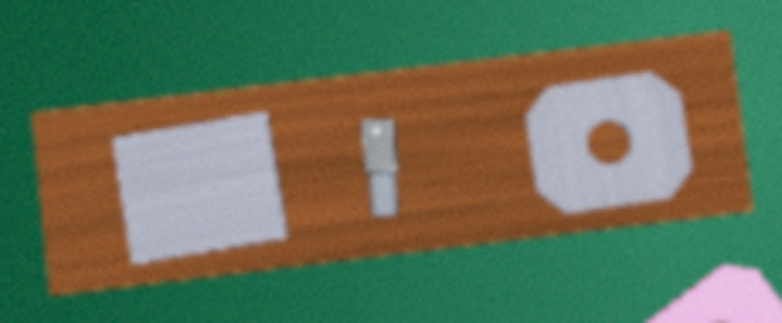

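```bash
python3 -m jog '[0.1,0.22,0,0.25,0.7, 0.2,0.45,0,0.5,0.7, 0.3,0.67,0,0.75,0.7, 0.4,0.9,0,1,0.7, 0.4,0.9,0,1,0.7]' 20; python3 -m jog '[0.1,0.22,0,0.25,0.7, 0.2,0.45,0,0.5,0.7, 0.3,0.67,0,0.75,0.7, 0.4,0.9,0,1,0.7, 0.4,0.9,0,1,0.7]'; python3 -m jog '[0.1,0.08,0,0.12,0.7, 0.2,0.16,0,0.24,0.7, 0.3,0.24,0,0.36,0.7, 0.41,0.32,0,0.48,0.7, 0.41,0.32,0,0.48,0.7]'
python3 -c "
from h import *
from scipy.spatial.transform import Rotation as R
o=observe();m=R.from_quat(o['orientation']).as_matrix();print(o['ee_pos'],np.degrees(np.arctan2(m[1,0],m[0,0])),o['grip_width'],o['ft_force'])
"
```

```text
clock: 0.65
ee_pos: [0.3422, -0.376, 0.2311]
orientation: [-0.669, 0.23, -0.23, 0.669]
ft_force: [1.1, -0.0, 0.4]
grip_width: 0.0253
clock: 1.15
ee_pos: [0.442, -0.1513, 0.2315]
orientation: [0.706, -0.049, 0.049, -0.705]
ft_force: [1.6, -1.1, -0.0]
grip_width: 0.0259
clock: 1.65
ee_pos: [0.5469, -0.0691, 0.2315]
orientation: [-0.705, -0.042, 0.04, 0.707]
ft_force: [-0.3, 1.3, -0.6]
grip_width: 0.0257
[ 0.54692282 -0.06910755  0.23149237] 6.6011640787155565 0.025719564503079294 [-0.33583127  1.30647012 -0.6145237 ]
```

```bash
python3 -m jog '[-0.012,-0.016,-0.15,0,0.7, -0.012,-0.016,-0.3,0,0.7, -0.012,-0.016,-0.45,0,0.7, -0.012,-0.016,-0.6,0,0.7, -0.012,-0.016,-0.6,0,0.7]'; python3 -m jog '[0,0,-0.008,0,0.7, 0,0,-0.016,0,0.7, 0,0,-0.024,0,0.7, 0,0,-0.024,0,0.7]'; python3 - <<'E'
from h import *
c=read_camera('side');cv2.imwrite('pics/side2.png',cv2.resize(c['color'][140:300,220:360],None,fx=4,fy=4,interpolation=cv2.INTER_CUBIC))
c=read_camera('top');cv2.imwrite('pics/top2.png',c['color'])
c=read_camera('wrist');cv2.imwrite('pics/wrist2.png',c['color'])
E
```

```text
clock: 2.15
ee_pos: [0.5361, -0.0781, 0.0767]
orientation: [-0.705, -0.035, 0.041, 0.707]
ft_force: [-1.4, -0.3, -0.6]
grip_width: 0.0253
clock: 2.55
ee_pos: [0.542, -0.0778, 0.0765]
orientation: [0.706, 0.039, -0.038, -0.706]
ft_force: [-0.3, 0.3, 0.3]
grip_width: 0.0255
```

View pics/side2.png

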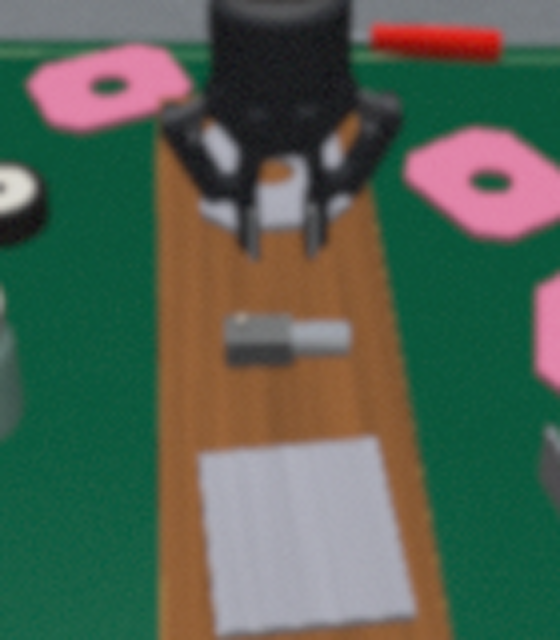

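View pics/wrist2.png

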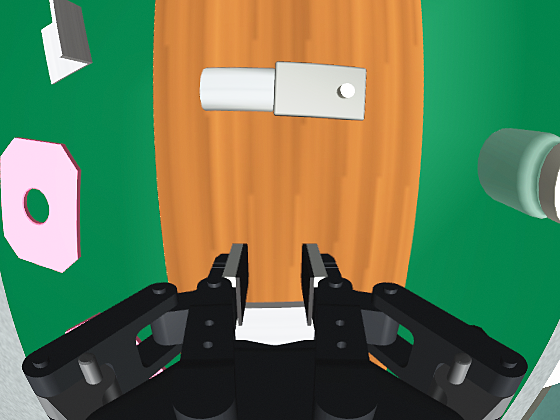

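The side and wrist views show the two fingers over bare shelf between motor and plate, and centred on the plate's straight inner edge. I'll feel down for the shelf next.

```bash
for i in 1 2 3; do python3 -m jog '[0,0,-0.006,0,0.7, 0,0,-0.006,0,0.7]' | egrep 'ee_pos|ft_f'; done
```

```text
ee_pos: [0.541, -0.0775, 0.0738]
ft_force: [-0.1, -0.2, 0.2]
ee_pos: [0.5409, -0.0774, 0.0721]
ft_force: [-0.3, -0.5, 0.4]
ee_pos: [0.541, -0.0774, 0.0706]
ft_force: [-0.1, -1.1, 0.3]
```

```bash
for i in 1 2; do python3 -m jog '[0,0,-0.006,0,0.7, 0,0,-0.006,0,0.7]' | egrep 'ee_pos|ft_f'; done
```

```text
ee_pos: [0.5412, -0.0774, 0.07]
ft_force: [-1.3, -0.0, 6.9]
ee_pos: [0.5413, -0.0774, 0.0699]
ft_force: [-7.5, -0.4, 20.3]
```

```bash
python3 -m jog '[0,0,0.016,0,0.7, 0.012,0,0.016,0,0.7]'| egrep 'ee_pos|ft_f'; for i in 1 ; do python3 -m jog '[0.004,-0.032,0,0,0.7, 0.008,-0.064,0,0,0.7, 0.0115,-0.096,0,0,0.7, 0.0145,-0.128,0,0,0.7, 0.017,-0.16,0,0,0.7]' | egrep 'ee_pos|ft_f'; python3 -m jog '[0.002,-0.02,0,0,0.7, 0.004,-0.04,0,0,0.7, 0.0065,-0.06,0,0,0.7, 0.0085,-0.08,0,0,0.7, 0.0085,-0.08,0,0,0.7]'| egrep 'ee_pos|ft_f'; done
python3 - <<'E'
from h import *
c=read_camera('top');cv2.imwrite('pics/top3.png',cv2.resize(c['color'][140:265,200:400],None,fx=4,fy=4,interpolation=cv2.INTER_CUBIC))
c=read_camera('side');cv2.imwrite('pics/side3.png',cv2.resize(c['color'][140:240,230:350],None,fx=5,fy=5,interpolation=cv2.INTER_CUBIC))
E
```

```text
ee_pos: [0.5444, -0.0775, 0.0723]
ft_force: [0.3, -0.7, 0.4]
ee_pos: [0.5482, -0.1183, 0.0715]
ft_force: [-0.2, 0.6, -1.0]
ee_pos: [0.5506, -0.1385, 0.0718]
ft_force: [-0.1, 0.1, 0.7]
```

View pics/side3.png

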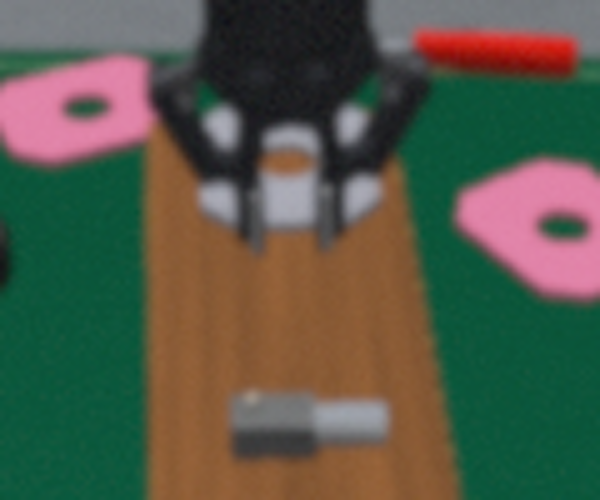

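View pics/top3.png

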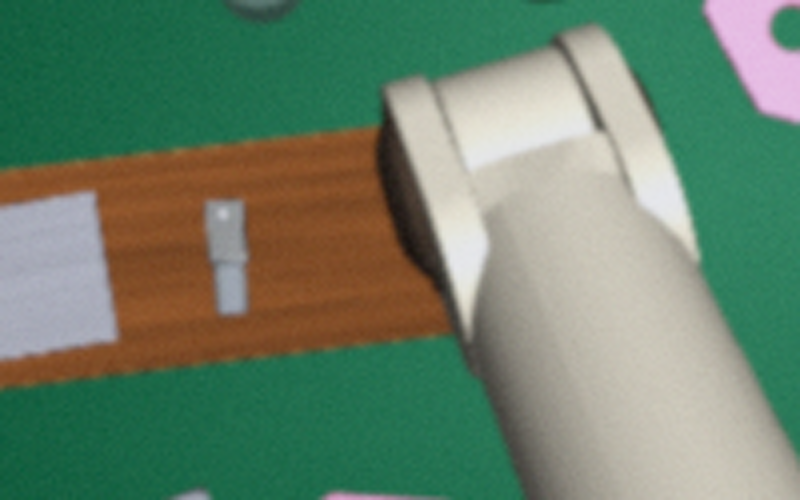

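The plate is square against both fingers, still flat, and has moved along (inner edge at about pixel (288,185) in the side view). The top view of it is blocked by the arm. I'll push on 28 mm.

```bash
python3 -c "
from h import *
c=read_camera('side');w=world(c,[[288,185.6]],.07)*1000-[541,-8];print(w@[-.108,.994])"
python3 -m jog '[0.0025,-0.025,0,0,0.7, 0.005,-0.05,0,0,0.7, 0.008,-0.075,0,0,0.7, 0.01,-0.1,0,0,0.7, 0.012,-0.112,0,0,0.7]' | egrep 'ee_pos|ft_f'; python3 -m jog '[0,0,0,0,0.7, 0,0.04,0,0,0.7, 0,0.08,0,0,0.7, 0,0.08,0.2,0,0.7, 0,0.08,0.4,0,0.7]'| egrep 'ee_pos|ft_f';python3 -m jog '[-0.1,0.1,0.1,0,0.7, -0.2,0.2,0.2,0,0.7, -0.3,0.4,0.2,0,0.7, -0.4,0.6,0.2,0,0.7, -0.5,0.8,0.2,0,0.7]'| egrep 'ee_pos|ft_f'
python3 - <<'E'
from h import *
c=read_camera('top');cv2.imwrite('pics/top4.png',cv2.resize(c['color'][140:265,200:400],None,fx=4,fy=4,interpolation=cv2.INTER_CUBIC))
for k,v in measure(c).items(): print(k,np.round(v[0]),np.round(v[1]),round(v[2],1), ((np.array(v[0])-[541,-8])@np.array([[.994,-.108],[.108,.994]])).round(1))
E
```

```text
[-144.09132076]
ee_pos: [0.5536, -0.1664, 0.0719]
ft_force: [-0.7, 2.3, 1.5]
ee_pos: [0.552, -0.143, 0.1714]
ft_force: [1.7, -1.3, 0.5]
ee_pos: [0.4349, 0.041, 0.2219]
ft_force: [1.3, 1.1, -0.2]
ledge [522.  -9.] [166. 569.] 6.1 [-18.6   0.7]
grey2 [ 558. -234.] [ 93. 111.] 6.1 [  -7.6 -227. ]
grey3 [504. 168.] [194. 146.] 89.4 [-18.2 178.5]
grey4 [536.  -0.] [69. 23.] 5.3 [-3.7  8.1]
grey5 [ 447. -238.] [107.  40.] 89.4 [-118.6 -218.1]
```

View pics/top4.png

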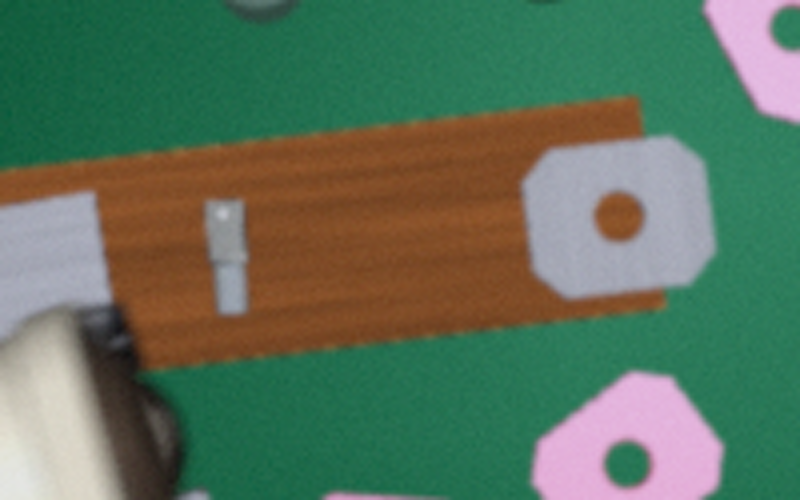

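The top view shows the plate flat and square, out past the right end by about 32 mm (plate centre y = -227 mm, within the 220–244 mm window). The motor and the plain blank haven't moved, and the arm is clear, so I'm handing in.

```bash
python3 -c "
from workcell import *
o=observe();print(o['clock'],o['ee_pos'],o['ft_force']);print(sign_off())"
```

```text
6.6 [0.43059729 0.04905215 0.22178518] [-4.22324453  6.81578303 -1.3137021 ]
the job is handed in; nothing more can be done
None
```

I pushed the clipped-corner plate straight along the shelf with two fingertips, out past the right-hand (-y) end, then backed the arm away and handed the job in at 6.6 s.

**Plate, from the last top view:**

| Check | Measured | Allowed |
|---|---|---|
| Centre along the shelf (y) | -227 mm (about 32 mm sticking out) | -244 to -220 mm |
| Offset from the shelf's centre line | about -8 mm | ±25 mm |
| Angle to the shelf | within about 0.5° | 9° |

- **Flatness:** the plate looked flat in the picture. I did not measure its height or tilt.
- **Cross-check:** working from the fingertip position instead gave -225 mm for the plate centre. That is about 2 mm off the image but still inside the window.
- **Other objects:** the motor moved no more than about 1 mm by measurement. The plain blank looked unmoved but was partly hidden by the arm. I did not re-measure the wheel, jar, servo, screwdriver or bracket; the fingers went nowhere near them.
- **Checks that failed or disagreed:**
  - In the last picture the arm and shelf merged in my segmentation, so the shelf and blank readings there were no good. I used the shelf pose from the first picture.
  - The last force reading was about 8 N, with the tool in free air at a height of 0.22 m right after a fast move. I put it down to the arm still settling and did not check it further.

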